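Put the rolling pin to rest under the spice ledge

TASK

Take hold of the small yellow swing-arm lamp on the rolling-pin rack and swing it forward until its arm points about straight out from the front of the rack, and leave it there. Then take the rolling pin from the marble board and lower it gently, without dropping it, into the rack's two saddles under the edge of the spice ledge, so that it lies level with a handle in each saddle and its barrel between them. Leave all the other things where they stand.

Things in the scene. Friction and masses are not known exactly. Their poses are not given: they have to be found in the camera images.
- rack: Fixed plywood and white rolling-pin rack (all sizes in mm). Origin: on the table, straight below the line where the pin is to lie. x points to the rack's rear (away from the robot, within 0.2 rad), y along the resting line. Base 12 thick, x -50..150, y -150..150. A vertical gripper over the resting line strikes the ledge: come in tilted, from the front.
- seat (a point): Point on the rack, 85 above the table, where the pin's centre lies when its handles rest in both saddles; axes as the rack's.
- saddle_a (a point): Bottom of the 90 degree V notch of the plywood saddle plate at rack y -112, 69 above the table. Plate 14 thick; the notch is 56 wide at its top, 98 above the table.
- saddle_b (a point): The same for the other saddle plate, at rack y +112. The plates' facing sides are 210 apart.
- ledge_edge (a point): Middle of the lower front edge of the white spice ledge: 15 behind the resting line, 165 above the table. From there the board reaches 130 to the rear, 190 to either side and 18 up; it stands on two posts at rack x 130, y -165 and 165, and its rear lip reaches z 205.
- lamp (a joint): Swing of the lamp arm about its upright post, rad: 0 = along the rack's +y, right over the resting line; pi/2 = straight out in front (rack's -x). Stops at 0 and 1.75; starts at 0.3 to 0.55; stays where it is left (about 0.6 N at the grip moves it).
- lamp_hinge (a point): On the lamp's vertical hinge axis, at the top of its post (14 in diameter, at rack x 0, y -170), 137 above the table.
- lamp_grip (a point): Point on the lamp's grip, a black upright stub 14 in diameter, 150 to 195 above the table, in the middle of the yellow lamp disc (60 in diameter, 130 to 150 above the table), 150 from the hinge axis. The point is on the stub's axis, 177 above the table. The arm is a 10 thick rod at height 145.
- pin: Wooden rolling pin, about 0.3 kg, rotationally symmetric and the same both ways round. Origin at its centre, y along its axis. Dark barrel 44 in diameter, 190 long; a lighter handle at each end, 22 in diameter, 60 long (310 overall). It starts lying on the marble board, its axis 40 above the table.
- board: Fixed white marble pastry board, 200 (x) by 300 (y) by 18 thick, origin at the centre of its underside.
- cutter: Copper biscuit-cutter ring, 50 in diameter, 30 tall, standing on the board; origin at its underside. Leave alone.
- jar_pink: Jar with reddish contents on the spice ledge, 64 in diameter, 93 tall, origin at its underside. Leave alone.
- jar_dark: Jar with black contents on the spice ledge, 64 in diameter, 93 tall, origin at its underside. Leave alone.
- mug: White mug, 80 in diameter, 90 tall, origin at its underside. Leave alone.
- bowl: Blue bowl, 140 in diameter, 60 tall, origin at its underside. Leave alone.
- carafe: Green glass bottle with a cork, 80 in diameter, 200 tall, origin at its underside. Leave alone.
- tin: Tin with a paper label, 70 in diameter, 100 tall, origin at its underside. Leave alone.

How it is judged:
On the way, in this order (a step that is already met when the one before it is completed fails the run):
1. the lamp arm has been swung out to the front (beyond 1.15 rad), with the pin not yet near the saddles (value of joint lamp above 1.15 rad and distance between pin and seat above 0.08 m), for 0.2 s.
2. the pin lies level in both saddles (x of pin in the frame of seat between -0.006 and 0.006 m and y of pin in the frame of seat between -0.014 and 0.014 m and z of pin in the frame of seat between -0.005 and 0.005 m and angle between the y axis of pin and the y axis of rack, either way round below 0.06 rad and angle between pin's own y axis and vertical between 1.5208 and 1.6208 rad), for 0.2 s.
At the end, for the whole second after the job is handed in: The lamp arm is beyond 1.15 rad; the pin is at rest in both saddles: its centre within 6 mm (rack x), 14 mm (along the rack's y) and 5 mm (height) of the seat point, its axis level within 0.05 rad and parallel to the rack's y within 0.06 rad; every bystander is within 30 mm of where it began (all of step 2 and value of joint lamp above 1.15 rad and linear speed of pin below 0.02 m/s and angular speed of pin below 0.2 rad/s and distance of each of cutter, jar_pink, jar_dark, mug, bowl, carafe, tin from where it was at the start of the episode below 0.03 m); the robot touches nothing.
It fails at once if the pin is dropped into the rack (faster than 0.5 m/s within 40 mm of the seat) (distance between pin and seat below 0.04 m and linear speed of pin above 0.5 m/s).
It fails at once if another thing is moved more than 30 mm (distance of any of cutter, jar_pink, jar_dark, mug, bowl, carafe, tin from where it was at the start of the episode above 0.03 m).
It also fails if it takes over 61 s, if anything falls off the work surface, if the arm or the gripper's body presses on something with over 40 N, if the wrist force passes 120 N, or if a joint passes its speed limit or range.

ROBOT

A 6-joint arm with a two-finger parallel gripper is mounted at the origin on the work surface. World frame = base frame: x ahead of the robot, y to its left, z up, the work surface at z = 0. Lengths are in m, angles in rad, forces in N, time in s.
With the tool pointing down it reaches from about 0.35 to 0.975 m from the base axis. Payload 4.9 kg.
Tool frame: the origin (TCP) lies on the centre line of the jaws, within the pads' length; the fingertips stand 17 mm ahead of it and the grasp point (between the pads) lies 2 mm behind it; x points along the fingers, y is the direction in which the jaws open and shut, and the axes are right-handed (so a half turn about x gives the same grasp; the last joint's range is limited). The gripper opens to 85 mm and grips with 20 to 120 N. Pads are 22 mm wide; open, the fingers measure 114 mm over their backs; the gripper's body (76 mm by 85 mm) begins 54 mm behind the grasp point. The pads swing forward as they close: fully open they stand 13 mm farther back than shut.
Start: joints at [1.116, 0.053, 1.613, -0, 1.476, -0.119], TCP at [0.206, 0.59, 0.248] pointing down, gripper open.
Joint ranges: [-3.01, 3.01], [-1.01, 2.22], [0.06, 2.58], [-1.02, 4.17], [0.09, 2.62], [-3.14, 3.14]. Speed limits (rad/s): [2.57, 2.57, 3.14, 3.14, 3.14, 3.14].

INTERFACE

Orientations are given as a unit quaternion [w, x, y, z].
In Python, from plant import status, viewer, manip gives the robot as it stands.
- The arm moves only by the tool drive_tool, never from a script. Its argument "plan" is a list of rows, each a list of 4 numbers: the shift along the tool's x, y, z in m, then the turn about the tool's x in units of 8 degrees (1.0 is 8 degrees). A call has 1 to 12 rows; each row is the pose to reach, as a shift and turn from the pose commanded when the call began, along the tool's axes at that moment; what a row does not reach only later rows make up. A row lasts 1/10 s, in which the tool goes at most 50 mm and 8.59 degrees, less where a joint would pass 70% of its speed; a pose out of reach is approached as far as the arm can. A call with a gripper value outside its range is refused whole. "fingers" is the finger opening in m, from 0 to 0.0854, set as the call begins (left out, the last holds). The fingers move at their own pace and stop on an object; the grip force is fixed at half the most. Time passes only in rows, so rows that repeat a pose let the fingers close. It gives the time, the measured TCP pose, the force and the opening at its end, in the units of the state.
- status.state(): the state, without advancing time (a new reading comes with each control period).
- viewer.grab_frame(name): name is "scene" or "side" or "wrist"; returns the picture (420x560x3 uint8, blue, green, red); there is no depth.
- viewer.calibration(name): a dict with "vfov" (degrees; the focal length in pixels is half the picture's height over the tangent of half this angle, whatever the lens; pixels are square), "cx", "cy" (the principal point, pixels), "rvec" (rotation vector, rad) and "tvec" (3), from world to camera coordinates, as OpenCV has them. Camera axes: x right, y down, z forward; pixel columns grow to the right and rows downward; lengths in m; the calibration is good to about 2 mm. A picture is of the moment at which its call begins: read the wrist's pose just before it. calibration takes no time and is no camera call; for the wrist camera it gives the pose at the moment of the call.
- manip.job_done(): hands the job in, once; it reports no verdict.
The state is a dict: "time": time; "joint_pos": joint angles; "joint_vel": joint speeds; "joint_efforts": joint torques, N m; "tool_pos": TCP position; "tool_rot": TCP orientation; "contact_force": force on the tool from outside, world axes, zero at the start; "ft_torque": the same for the moment, N m; "gripper_width": opening from 0.0 (shut) to 1.0 (fully open).
Only numpy, scipy, OpenCV 4.12 (cv2) and the standard library are available. Lean on these libraries where they do the work, as an engineer would, in place of code of your own. Each camera call takes 0.05 s, during which the arm holds its last target. There are 200 camera calls.

## Working session

There is one attempt and no reset: what is moved stays moved. The work goes in short steps, Python scripts to look and compute and a tool call to move; the robot and the scene stay as the last step left them, time stands still between calls to the robot, and variables do not carry over. Pictures are saved under pics/ and viewed, about 8 in all and at most 12, crops included, and the job is handed in when it is done.

Besides the shell and the picture viewer there is one more tool, called after ">>>" as name([rows], argument=value, ...), one row to a line, values as JSON. drive_tool: Moves the arm, as the interface text tells. Its arguments: {"type":"object","properties":{"plan":{"type":"array","items":{"type":"array","items":{"type":"number"}}},"fingers":{"type":"number"}},"required":["plan"]}

```bash
mkdir -p pics
cat > h.py <<'E'
import numpy as np, cv2
from scipy.spatial.transform import Rotation as R
from plant import status, viewer, manip
def snap(n,f):
    c=viewer.calibration(n); im=viewer.grab_frame(n); cv2.imwrite('pics/'+f,im); return c,im
def K(c):
    f=210/np.tan(np.radians(c['vfov'])/2); return np.array([[f,0,c['cx']],[0,f,c['cy']],[0,0,1.]])
def proj(c,P):
    return cv2.projectPoints(np.array(P,float).reshape(-1,1,3),np.array(c['rvec'],float),np.array(c['tvec'],float),K(c),None)[0][:,0]
def ray(c,uv,z):
    Rm=cv2.Rodrigues(np.array(c['rvec'],float))[0]; t=np.array(c['tvec'],float).ravel()
    o=-Rm.T@t; d=Rm.T@np.linalg.inv(K(c))@np.array([*uv,1.]); return o+d*(z-o[2])/d[2]
def q2R(q): return R.from_quat([q[1],q[2],q[3],q[0]]).as_matrix()
E
python3 - <<'E'
from h import *
import pickle
a,i=snap('scene','s1.png'); b,j=snap('side','d1.png')
pickle.dump((a,b),open('cal.pkl','wb'))
print(a,b); print(status.state())
E
```

```text
{'vfov': 53.212745714515776, 'cx': 286.9569594631485, 'cy': 211.6406651686563, 'rvec': array([ 2.37244759,  0.85888761, -0.30307977]), 'tvec': array([-0.42899437, -0.23847918,  1.70141568])} {'vfov': 56.26478400270006, 'cx': 285.5491098604078, 'cy': 207.7630391792677, 'rvec': array([ 0.16847429, -2.7841082 ,  1.37894569]), 'tvec': array([0.57913437, 0.18206081, 1.29298824])}
{'time': 0.1, 'joint_pos': array([ 1.11600914e+00,  5.32912943e-02,  1.61418255e+00,  6.80463567e-06,
        1.47604125e+00, -1.19009200e-01]), 'joint_vel': array([-0.00051239,  0.00010035, -0.00250372,  0.00065204, -0.00161541,
        0.00036515]), 'joint_efforts': array([-2.37777049e-04, -3.94907141e+01, -3.71359885e+01, -1.39284912e-04,
        4.03576589e-03, -3.53799055e-05]), 'tool_pos': array([0.20569843, 0.5895946 , 0.24717022]), 'tool_rot': array([ 0.69696966,  0.11750748,  0.69735893, -0.11880993]), 'contact_force': array([0.59773413, 0.13225507, 0.18558195]), 'ft_torque': array([-0.01497133, -0.02209996,  0.01309326]), 'gripper_width': 0.9965218034629078}
```

View pics/s1.png

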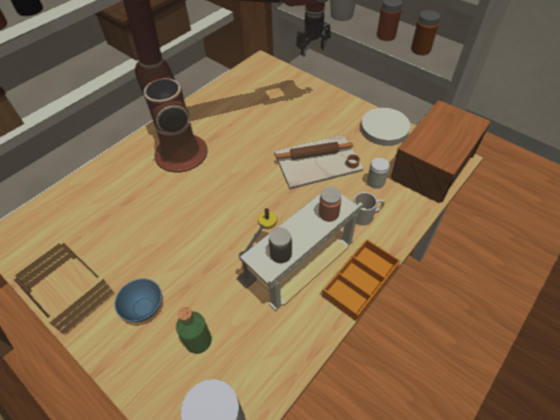

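View pics/d1.png

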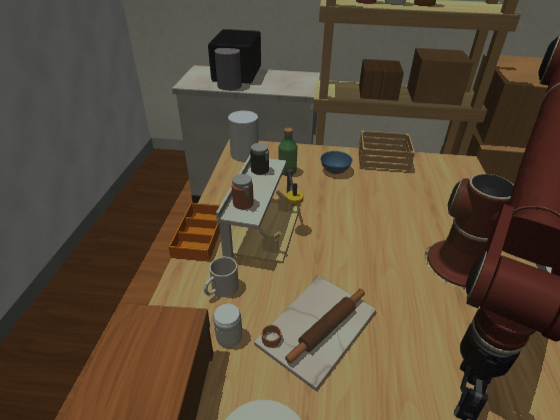

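The scene picture shows the rack at about (300,245), the lamp disc at (267,219) and the pin from (278,156) to (351,145). The side picture shows the pin from (290,356) to (363,293) and the lamp at (294,196). I'll enlarge both.

Run:
```python
import cv2,numpy as np
s=cv2.imread('pics/s1.png');d=cv2.imread('pics/d1.png')
r=lambda i,x,y,w,h,k:cv2.resize(i[y:y+h,x:x+w],None,fx=k,fy=k,interpolation=cv2.INTER_CUBIC)
cv2.imwrite('pics/c1.png',np.hstack([r(s,232,180,133,125,3),r(d,210,140,133,125,3)])) if 0 else None
top=np.hstack([r(s,235,190,130,100,3),r(d,220,165,130,100,3)])
bot=np.hstack([r(s,265,125,130,90,3),r(d,250,280,130,90,3)])
cv2.imwrite('pics/c1.png',np.vstack([top,bot]))
```

```text
(no output)
```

View pics/c1.png

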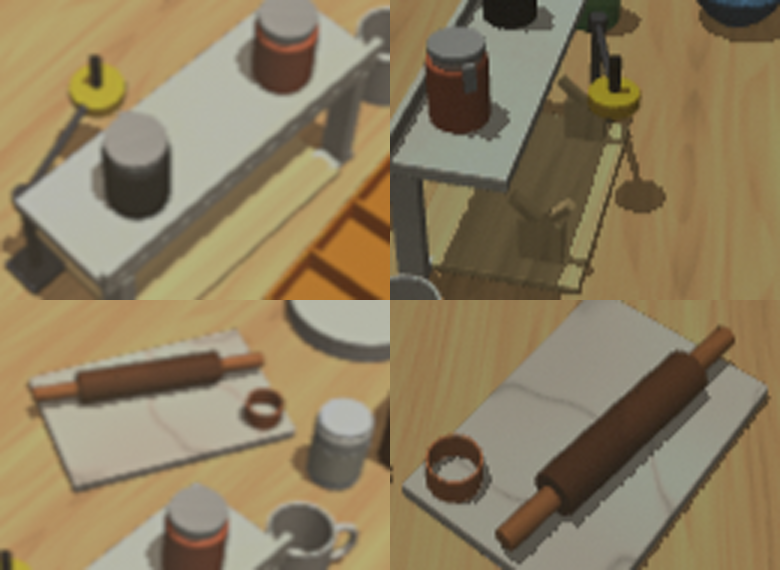

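```bash
cat > fit.py <<'E'
from h import *
import pickle
from scipy.optimize import least_squares
a,b=pickle.load(open('cal.pkl','rb'))
S=lambda u,v:(u/3+235-.3,v/3+190-.3); D=lambda u,v:((u-390)/3+220-.3,v/3+165-.3)
obs=[(a,S(16,197),(.015,-.19,.183)),(a,S(22,190),(0,-.17,.145)),(b,D(582,290),(-.05,.15,.012)),(b,D(620,122),(-.05,-.15,.012)),
(b,D(430,266),(.15,.15,.012)),(b,D(506,187),(.015,.19,.165)),(b,D(545,222),(0,.119,.069)),(b,D(570,203),(-.028,.119,.098))]
def T(p,q):
    c,s=np.cos(p[2]),np.sin(p[2]); q=np.array(q); return np.array([p[0]+c*q[0]-s*q[1],p[1]+s*q[0]+c*q[1],q[2]])
f=lambda p:np.concatenate([proj(c,T(p,q))[0]-uv for c,uv,q in obs])
h=ray(a,obs[1][1],.145); g=ray(a,S(97,86),.15)
r=least_squares(f,[h[0],h[1]+.17,0],loss='soft_l1'); p=r.x
if __name__=='__main__':
    print('rack',p,f(p).reshape(-1,2).round(1).tolist())
    G=[ray(a,S(95,57),.195),ray(a,S(97,85),.15),ray(b,D(616,57),.195),ray(b,D(614,93),.15)]
    print('hinge',h,T(p,(0,-.17,.137))); print('grip',np.round(G,3))
    H=T(p,(0,-.17,0)); 
    for g in G:
        d=(g-H)[:2]; print(np.hypot(*d), np.arctan2(d[1],d[0])-p[2]-np.pi/2)
    P=lambda u,v:(u/3+265-.3,(v-300)/3+125-.3); Q=lambda u,v:((u-390)/3+250-.3,(v-300)/3+280-.3)
    for n,c,l in(('s',a,[P(36,392),P(262,360),P(79,387),P(220,367)]),('d',b,[Q(503,535),Q(728,337),Q(552,490),Q(695,368)])):
        w=np.array([ray(c,x,.04) for x in l]); e=w[1]-w[0]
        print(n,w.round(3).tolist(),'len',np.linalg.norm(e),np.linalg.norm(w[3]-w[2]),'yaw',np.arctan2(e[1],e[0]),'mid',w[:2].mean(0),w[2:].mean(0))
    print('cutter',ray(b,Q(455,470),.03),ray(a,P(265,405),.03))
E
python3 fit.py
```

```text
rack [ 0.61432112 -0.07533499 -0.10165688] [[-0.6, 0.4], [0.6, 2.2], [0.2, -0.4], [4.3, 1.0], [-8.3, -2.4], [1.9, 2.6], [-0.3, 0.4], [-0.0, 1.3]]
hinge [ 0.59047632 -0.24025193  0.145     ] [ 0.5970692  -0.24445734  0.137     ]
grip [[ 0.563 -0.098  0.195]
 [ 0.565 -0.1    0.15 ]
 [ 0.566 -0.098  0.195]
 [ 0.567 -0.093  0.15 ]]
0.15066753524508072 0.32679438359706725
0.14841610317248627 0.3202030230683064
0.1492904688046631 0.30868165913540935
0.1543207850073249 0.3007693405713747
s [[0.336, 0.206, 0.04], [0.528, 0.44, 0.04], [0.373, 0.248, 0.04], [0.493, 0.394, 0.04]] len 0.30280027587516073 0.18879452633023835 yaw 0.8821268406524839 mid [0.43195661 0.3229783  0.04      ] [0.43304919 0.3212826  0.04      ]
d [[0.531, 0.437, 0.04], [0.338, 0.202, 0.04], [0.494, 0.39, 0.04], [0.371, 0.244, 0.04]] len 0.30374357966513243 0.19141400223403876 yaw -2.2582672419945284 mid [0.4343761  0.31914504 0.04      ] [0.43226983 0.31673087 0.04      ]
cutter [0.57911818 0.37392815 0.03      ] [0.57335142 0.3833868  0.03      ]
```

```bash
cat >> h.py <<'E'
def shift(P,q=None,p=None):
    s=status.state(); M=q2R(s['tool_rot']) if q is None else q
    return (M.T@(np.array(P)-(s['tool_pos'] if p is None else p))).round(4)
E
python3 - <<'E'
from h import *
print(shift([.35,.25,.32]),shift([.54,-.09,.32]),shift([.56,-.097,.32]))
c=viewer.calibration('wrist');print(c, -cv2.Rodrigues(c['rvec'])[0].T@c['tvec'])
E
```

```text
[-0.0724 -0.2732  0.2481] [-0.0719 -0.5316  0.5395] [-0.0719 -0.5316  0.5607]
{'vfov': 69.9925600040855, 'cx': 278.51772785745396, 'cy': 210.52054113394448, 'rvec': array([-2.35953008, -1.67386523, -0.24414612]), 'tvec': array([-0.62320338, -0.03599381,  0.38057857])} [0.13550001 0.61341251 0.37400922]
```

>>> drive_tool([
  [-0.07,-0.1,0.1,0],
  [-0.07,-0.27,0.25,-0.8],
  [-0.07,-0.27,0.25,-1.67],
  [-0.07,-0.27,0.25,-1.67],
  [-0.07,-0.27,0.25,-1.67],
  [-0.07,-0.27,0.25,-1.67],
  [-0.07,-0.27,0.25,-1.67],
  [-0.07,-0.27,0.25,-1.67],
  [-0.07,-0.53,0.54,-1.67],
  [-0.07,-0.53,0.54,-1.67],
  [-0.07,-0.53,0.54,-1.67],
  [-0.07,-0.53,0.54,-1.67],
])

```text
time: 1.3
tool_pos: [0.4499, 0.0757, 0.318]
tool_rot: [0.706, 0.036, 0.706, -0.036]
contact_force: [1.3, -0.0, 1.3]
gripper_width: 1.001
```

>>> drive_tool([
  [0,-0.157,0.09,0],
  [0,-0.157,0.09,0],
  [0,-0.157,0.09,0],
  [0,-0.157,0.09,0],
  [0,-0.157,0.09,0],
  [0,-0.157,0.09,0],
])

```text
time: 1.9
tool_pos: [0.5228, -0.088, 0.3175]
tool_rot: [0.706, 0.037, 0.707, -0.036]
contact_force: [0.2, 0.5, 0.4]
gripper_width: 1.002
```

Run:
```python
from h import *
import pickle
s=status.state();print(s['tool_pos'],s['joint_pos'])
c,im=snap('wrist','w1.png'); pickle.dump(c,open('w1.pkl','wb'))
cv2.imwrite('pics/w1b.png',cv2.resize(im,(800,600)))
```

```text
[ 0.52278799 -0.08800855  0.31751302] [-3.07404236e-01 -2.06314774e-01  1.74381688e+00  4.01037490e-04
  1.60594520e+00 -1.77425752e+00]
```

View pics/w1b.png

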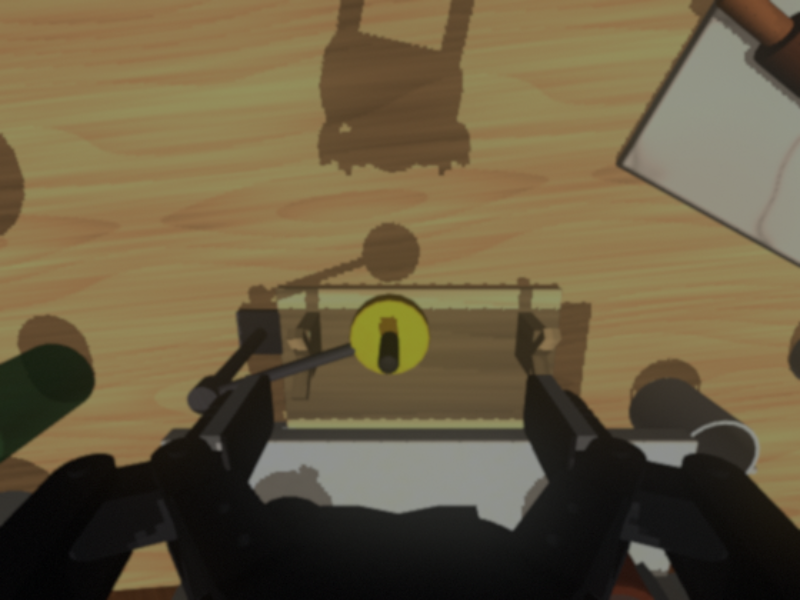

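```bash
cat > fit2.py <<'E'
from fit import *
w=pickle.load(open('w1.pkl','rb')); W=lambda u,v:(u*.7-.1,v*.7-.1)
ob=[(w,W(275,288),(-.05,-.15,.012)),(w,W(559,286),(-.05,.15,.012)),(w,W(203,398),(0,-.17,.15)),(w,W(170,430),(.015,-.19,.165))]
obs2=ob+[obs[i] for i in (0,2,6,7)]
f2=lambda p:np.concatenate([proj(c,T(p,q))[0]-uv for c,uv,q in obs2])
r2=least_squares(f2,p,loss='soft_l1').x
if __name__=='__main__':
    print(r2,f2(r2).reshape(-1,2).round(1).tolist())
    g=ray(w,W(389,361),.195); print('grip',g); H=T(r2,(0,-.17,0)); d=(g-H)[:2]
    print('H',H,np.hypot(*d),np.arctan2(d[1],d[0])-r2[2]-np.pi/2)
    print('pred px saddles',(proj(w,[T(r2,(0,-.112,.069)),T(r2,(0,.112,.069)),T(r2,(.15,-.15,.012)),T(r2,(.15,.15,.012))])/.7).round())
    t=g[:2]
    print('above',shift([*t,.25]),'grip',shift([*t,.174]))
    a0=np.arctan2(d[1],d[0])
    for a in np.linspace(.3,1.6,8):
        L=r2[2]+np.pi/2+a; e=H[:2]+.15*np.array([np.cos(L),np.sin(L)]); print(round(a,2),e.round(4),shift([*e,.174],p=np.array([*t,.174])))
E
python3 fit2.py
```

```text
[ 0.61494035 -0.07789229 -0.09534375] [[-1.4, 0.7], [1.0, 0.1], [0.2, 0.5], [0.4, -2.1], [-0.8, 1.4], [0.4, -1.0], [-0.2, -0.1], [0.1, 0.7]]
grip [ 0.56207328 -0.09843571  0.195     ]
H [ 0.59875646 -0.24712019  0.        ] 0.15314284790964233 0.3372313584155393
pred px saddles [[301. 355.]
 [537. 353.]
 [289. 453.]
 [544. 451.]]
above [ 0.0677 -0.0071  0.0404] grip [ 0.1437 -0.0072  0.0405]
0.3 [ 0.5683 -0.1003] [-0.     -0.0012  0.0064]
0.49 [ 0.5417 -0.1084] [ 0.     -0.012  -0.0193]
0.67 [ 0.517  -0.1213] [ 0.     -0.0274 -0.0424]
0.86 [ 0.4952 -0.1386] [ 0.     -0.0468 -0.0624]
1.04 [ 0.477  -0.1596] [ 0.     -0.0695 -0.0784]
1.23 [ 0.4629 -0.1836] [ 0.     -0.0948 -0.09  ]
1.41 [ 0.4535 -0.2097] [ 0.     -0.1218 -0.0966]
1.6 [ 0.4491 -0.2372] [ 0.     -0.1496 -0.0982]
```

>>> drive_tool([
  [0.04,-0.007,0.04,0],
  [0.08,-0.007,0.04,0],
  [0.11,-0.007,0.04,0],
  [0.144,-0.007,0.04,0],
  [0.144,-0.007,0.04,0],
  [0.144,-0.007,0.04,0],
])

```text
time: 2.55
tool_pos: [0.5618, -0.0976, 0.1746]
tool_rot: [0.706, 0.036, 0.706, -0.036]
contact_force: [0.4, -0.6, 1.0]
gripper_width: 1.002
```

>>> drive_tool([
  [0,0,0,0],
  [0,0,0,0],
  [0,0,0,0],
  [0,0,0,0],
  [0,0,0,0],
  [0,0,0,0],
  [0,0,0,0],
], fingers=0.004)

```text
time: 3.25
tool_pos: [0.5624, -0.0987, 0.175]
tool_rot: [0.706, 0.036, 0.706, -0.036]
contact_force: [0.2, 1.9, 3.6]
gripper_width: 0.149
```

>>> drive_tool([
  [0,-0.004,-0.006,0],
  [0,-0.012,-0.02,0],
  [0,-0.019,-0.031,0],
  [0,-0.027,-0.042,0],
  [0,-0.037,-0.053,0],
  [0,-0.047,-0.062,0],
  [0,-0.058,-0.071,0],
  [0,-0.07,-0.078,0],
  [0,-0.082,-0.085,0],
  [0,-0.095,-0.09,0],
  [0,-0.108,-0.094,0],
  [0,-0.122,-0.097,0],
])

```text
time: 4.45
tool_pos: [0.4511, -0.2098, 0.1744]
tool_rot: [0.704, 0.036, 0.708, -0.035]
contact_force: [-6.6, 3.4, 5.7]
gripper_width: 0.145
```

>>> drive_tool([
  [0,-0.014,-0.0015,0],
  [0,-0.028,-0.0015,0],
  [0,-0.028,-0.0015,0],
  [0,-0.028,-0.0015,0],
])

```text
time: 4.85
tool_pos: [0.4472, -0.2389, 0.1743]
tool_rot: [0.705, 0.036, 0.708, -0.037]
contact_force: [-5.9, -0.8, 5.1]
gripper_width: 0.141
```

>>> drive_tool([
  [0,0,0,0],
  [0,0,0,0],
  [0,0,0,0],
  [0,0,0,0],
  [-0.04,0,0,0],
  [-0.08,0,0,0],
  [-0.12,0,0,0],
  [-0.16,0,0,0],
  [-0.16,0,0,0],
  [-0.16,0,0,0],
], fingers=0.07)

```text
time: 5.85
tool_pos: [0.4493, -0.2381, 0.3357]
tool_rot: [0.707, 0.036, 0.705, -0.037]
contact_force: [-0.2, -0.6, -0.5]
gripper_width: 0.824
```

Run:
```python
from fit2 import *
c,im=snap('scene','s2.png'); c2,im2=snap('wrist','w2.png'); pickle.dump(c2,open('w2.pkl','wb'))
cv2.imwrite('pics/c2.png',np.hstack([cv2.resize(im[120:330,210:370],(400,525)),cv2.resize(im2,(400,300)).copy() if 0 else np.vstack([cv2.resize(im2,(400,300)),np.zeros((225,400,3),np.uint8)])]))
s=status.state();print(s['tool_pos'],s['tool_rot'],s['joint_pos'],s['time'])
```

```text
[ 0.44839968 -0.23753362  0.33261004] [ 0.70543814  0.03671625  0.70691821 -0.03571552] [-6.33921873e-01 -2.66607401e-01  1.76971043e+00  3.00152084e-05
  1.64101614e+00 -2.10223723e+00] 5.95
```

View pics/c2.png

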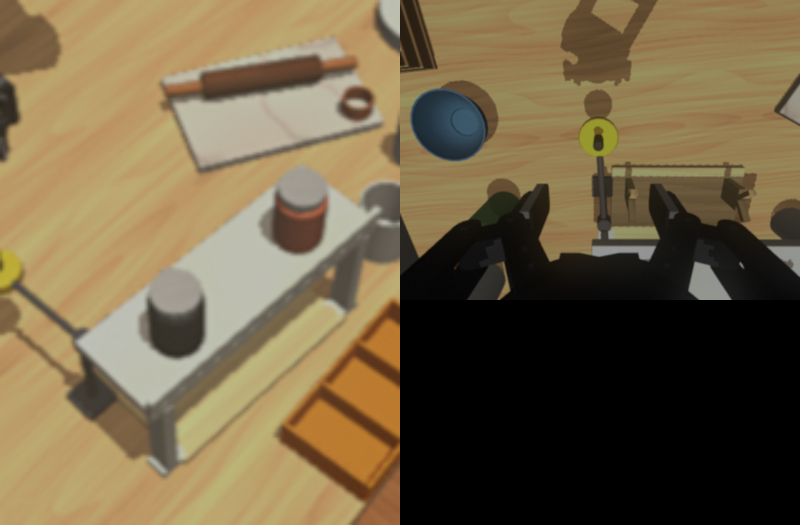

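The lamp now points straight out, at about 1.6 rad. The moves only roll about the tool's x, so next I'll test at a safe height whether commanding past the arm's reach tilts the tool.

>>> drive_tool([
  [-0.05,0.01,0,0],
  [-0.1,0.05,0.05,0],
  [-0.1,0.1,0.1,0],
  [-0.1,0.198,0.2,0],
  [-0.1,0.198,0.48,0],
  [-0.1,0.198,0.48,0],
  [-0.1,0.198,0.48,0],
  [-0.1,0.198,0.48,0],
  [-0.1,0.198,0.48,0],
  [-0.1,0.198,0.48,0],
  [-0.1,0.198,0.48,0],
  [-0.1,0.198,0.48,0],
])

```text
time: 7.15
tool_pos: [0.9269, -0.0919, 0.4277]
tool_rot: [0.707, 0.036, 0.706, -0.036]
contact_force: [1.7, -0.4, 1.2]
gripper_width: 0.819
```

>>> drive_tool([
  [0,0,0.3,0],
  [0,0,0.3,0],
  [0,0,0.3,0],
  [0,0,0.3,0],
  [0,0,0.3,0],
  [0,0,0.3,0],
])

```text
time: 7.75
tool_pos: [0.9709, -0.0978, 0.3671]
tool_rot: [0.721, 0.035, 0.691, -0.037]
contact_force: [0.5, 0.1, -0.0]
gripper_width: 0.82
```

Run:
```python
from h import *
s=status.state();print(s['tool_pos'],s['joint_pos'],s['time'],q2R(s['tool_rot']).round(3))
```

```text
[ 0.97091799 -0.09777559  0.3670689 ] [-0.17729375  1.05967482  0.05496516  0.00330391  1.98372487 -1.64385329] 7.75 [[ 0.043  0.103  0.994]
 [-0.005  0.995 -0.103]
 [-0.999 -0.     0.043]]
```

It tilts slightly (2.5° outward), so I'll see whether this adds up over repeated short calls.

>>> drive_tool([
  [-0.1,0,0.3,0],
  [-0.1,0,0.3,0],
])

```text
time: 7.95
tool_pos: [0.9797, -0.0987, 0.3676]
tool_rot: [0.733, 0.035, 0.678, -0.038]
contact_force: [-0.2, -0.3, -0.3]
gripper_width: 0.818
```

>>> drive_tool([
  [-0.1,0,0.3,0],
  [-0.1,0,0.3,0],
])

```text
time: 8.15
tool_pos: [0.9873, -0.0997, 0.3711]
tool_rot: [0.744, 0.034, 0.666, -0.038]
contact_force: [0.5, 0.0, -0.3]
gripper_width: 0.817
```

>>> drive_tool([
  [-0.3,0,0.3,0],
  [-0.3,0,0.3,0],
])

```text
time: 8.35
tool_pos: [0.9765, -0.0987, 0.4141]
tool_rot: [0.754, 0.034, 0.655, -0.039]
contact_force: [0.4, -0.4, 1.0]
gripper_width: 0.817
```

>>> drive_tool([
  [-0.3,0,0,0],
  [-0.3,0,0,0],
])

```text
time: 8.55
tool_pos: [0.9362, -0.0946, 0.4996]
tool_rot: [0.758, 0.033, 0.65, -0.039]
contact_force: [1.2, -0.0, 1.9]
gripper_width: 0.82
```

Run:
```python
from h import *
s=status.state();print(s['tool_pos'],s['joint_pos'],s['time'],q2R(s['tool_rot']).round(3))
```

```text
[ 0.93618305 -0.09458451  0.49955135] [-0.18309836  0.92042736  0.05497066  0.01372241  2.01402889 -1.64443158] 8.55 [[ 0.151  0.102  0.983]
 [-0.015  0.995 -0.101]
 [-0.988  0.     0.152]]
```

The tilt accumulates at about 2° per short call. The pin has to be gripped upright and tilted afterwards, so I'll undo the 8.7° now by pushing past the inner reach limit.

>>> drive_tool([
  [0.01,0,-0.59,0],
  [0.01,0,-0.59,0],
  [0.01,0,-0.59,0],
  [0.01,0,-0.59,0],
  [0.01,0,-0.59,0],
  [0.01,0,-0.59,0],
  [0.01,0,-0.59,0],
  [0.01,0,-0.59,0],
  [0.01,0,-0.59,0],
  [0.01,0,-0.59,0],
  [0.01,0,-0.59,0],
  [0.01,0,-0.59,0],
])

```text
time: 9.75
tool_pos: [0.3994, -0.0391, 0.4079]
tool_rot: [0.759, 0.033, 0.649, -0.039]
contact_force: [-2.0, 0.1, 1.7]
gripper_width: 0.818
```

>>> drive_tool([
  [0,0,-0.4,0],
  [0,0,-0.4,0],
  [0,0,-0.4,0],
  [0,0,-0.4,0],
])

```text
time: 10.15
tool_pos: [0.2672, -0.0255, 0.3928]
tool_rot: [0.746, 0.035, 0.664, -0.039]
contact_force: [0.3, 0.5, -0.2]
gripper_width: 0.82
```

Run:
```python
from h import *
s=status.state();print(s['tool_pos'],s['joint_pos'],s['time'],q2R(s['tool_rot']).round(3))
```

```text
[ 0.26717735 -0.0254614   0.39278474] [-0.41137609 -1.0108888   2.11476229  0.03782158  1.92799532 -1.8626977 ] 10.15 [[ 0.114  0.104  0.988]
 [-0.011  0.995 -0.103]
 [-0.993  0.001  0.115]]
```

>>> drive_tool([
  [0,0,-0.3,0],
  [0,0,-0.3,0],
])

```text
time: 10.35
tool_pos: [0.2541, -0.0226, 0.4109]
tool_rot: [0.736, 0.034, 0.675, -0.038]
contact_force: [1.3, -0.1, 0.4]
gripper_width: 0.819
```

>>> drive_tool([
  [0,0,-0.3,0],
  [0,0,-0.3,0],
])

```text
time: 10.55
tool_pos: [0.2384, -0.0191, 0.4309]
tool_rot: [0.725, 0.034, 0.687, -0.038]
contact_force: [0.2, -0.3, -0.3]
gripper_width: 0.823
```

Run:
```python
from h import *
s=status.state();print(s['tool_pos'],s['joint_pos'],s['time'],q2R(s['tool_rot']).round(3))
```

```text
[ 0.23839195 -0.01913299  0.43090924] [-0.41245097 -1.01093272  2.04683146  0.01647672  2.05274053 -1.87293353] 10.55 [[ 0.054  0.102  0.993]
 [-0.008  0.995 -0.102]
 [-0.998 -0.002  0.055]]
```

>>> drive_tool([
  [0,0,-0.3,0],
  [0,0,-0.3,0],
])

```text
time: 10.75
tool_pos: [0.2199, -0.0145, 0.4564]
tool_rot: [0.714, 0.035, 0.698, -0.038]
contact_force: [0.2, 0.7, -0.2]
gripper_width: 0.821
```

>>> drive_tool([
  [0,0,-0.3,0],
  [0,0,-0.3,0],
])

```text
time: 10.95
tool_pos: [0.198, -0.0079, 0.4878]
tool_rot: [0.704, 0.035, 0.709, -0.038]
contact_force: [-0.6, 0.5, 0.2]
gripper_width: 0.822
```

Run:
```python
from fit2 import *
s=status.state();M=q2R(s['tool_rot']);print(s['tool_pos'],s['joint_pos'],s['time'],M.round(3))
P=np.array([.4325,.320,.0])
print(shift(P+[0,0,.25]),shift(P+[-.08,.05,.3]))
n=np.array([np.cos(.884),np.sin(.884)])
# jaw along perpendicular to n ; angle of tool y and z in world
print(np.degrees(np.arctan2(M[1,1],M[0,1])),np.degrees(.884-np.pi/2),np.degrees(.884+np.pi/2))
```

```text
[ 0.19802138 -0.00794284  0.48783002] [-0.41382062 -1.01091453  1.9446448  -0.00878279  2.21315447 -1.8872423 ] 10.95 [[-0.008  0.102  0.995]
 [-0.004  0.995 -0.102]
 [-1.    -0.005 -0.007]]
[0.2346 0.3514 0.2014] [0.185  0.3927 0.1163]
84.12148553441159 -39.350530910435225 140.64946908956478
```

>>> drive_tool([
  [0.0,0.05,0.1,1],
  [0.05,0.1,0.15,2],
  [0.1,0.15,0.19,3],
  [0.15,0.2,0.2,4],
  [0.2,0.25,0.2,5],
  [0.235,0.351,0.201,6],
  [0.235,0.351,0.201,7],
  [0.235,0.351,0.201,8],
  [0.235,0.351,0.201,9],
  [0.235,0.351,0.201,10],
  [0.235,0.351,0.201,11],
  [0.235,0.351,0.201,12],
])

```text
time: 12.15
tool_pos: [0.4314, 0.3221, 0.2432]
tool_rot: [-0.456, -0.533, -0.461, 0.544]
contact_force: [-0.3, -1.1, -0.9]
gripper_width: 0.823
```

>>> drive_tool([
  [0,0,0,1],
  [0,0,0,2],
  [0,0,0,3],
  [0,0,0,3.4],
  [0,0,0,3.4],
], fingers=0.08)

```text
time: 12.65
tool_pos: [0.4328, 0.32, 0.25]
tool_rot: [-0.319, -0.628, -0.321, 0.633]
contact_force: [0.1, 0.2, -0.2]
gripper_width: 0.934
```

Run:
```python
from h import *
import pickle
s=status.state();print(s['tool_pos'],s['joint_pos'],s['time'],q2R(s['tool_rot']).round(3))
c,im=snap('wrist','w3.png'); pickle.dump(c,open('w3.pkl','wb'))
cv2.imwrite('pics/w3b.png',cv2.resize(im,(800,600)))
```

```text
[0.43279588 0.31999921 0.25002443] [ 0.49732381 -0.153218    1.80860034  0.00213648  1.49202247  1.12822466] 12.65 [[-0.006  0.807 -0.59 ]
 [-0.001 -0.59  -0.807]
 [-1.    -0.004  0.004]]
```

View pics/w3b.png

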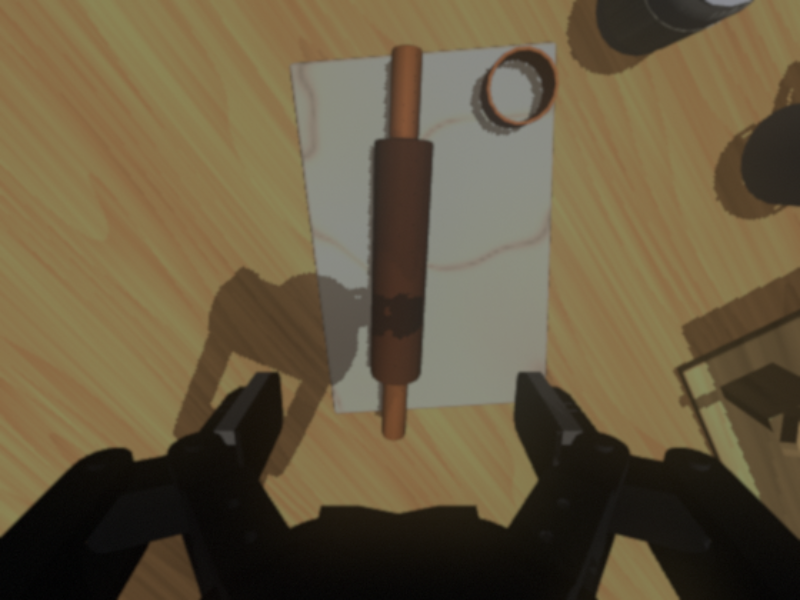

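Run:
```python
from fit2 import *
c=pickle.load(open('w3.pkl','rb'))
A=np.array([ray(c,W(*x),.04) for x in ((407,46),(394,436),(404,142),(396,379))])
e=A[0]-A[1];m=(A[:2].mean(0)+A[2:].mean(0))/2
print(A.round(4),np.linalg.norm(e),np.linalg.norm(A[2]-A[3]),m, A[:2].mean(0),A[2:].mean(0)); yw=np.arctan2(e[1],e[0]);print('yaw',yw)
M=q2R(status.state()['tool_rot']); ty=np.degrees(np.arctan2(M[1,1],M[0,1])); print('turn units',-((np.degrees(yw)-90)-ty)/8)
print(shift([m[0],m[1],.04]))
```

```text
[[0.5282 0.4426 0.04  ]
 [0.3349 0.1954 0.04  ]
 [0.4897 0.3931 0.04  ]
 [0.3703 0.2406 0.04  ]] 0.3137936741238408 0.19370581457175232 [0.43076453 0.31793842 0.04      ] [0.43152725 0.31900857 0.04      ] [0.43000181 0.31686827 0.04      ]
yaw 0.906980279087711
turn units 0.2415278576246509
[0.2097 0.0005 0.0017]
```

>>> drive_tool([
  [0.05,0,0.002,0.24],
  [0.09,0,0.002,0.24],
  [0.13,0,0.002,0.24],
  [0.16,0,0.002,0.24],
  [0.185,0,0.002,0.24],
  [0.2,0,0.002,0.24],
  [0.208,0,0.002,0.24],
  [0.208,0,0.002,0.24],
  [0.208,0,0.002,0.24],
])

```text
time: 13.6
tool_pos: [0.43, 0.3177, 0.0411]
tool_rot: [-0.309, -0.633, -0.31, 0.639]
contact_force: [0.7, 0.6, 0.9]
gripper_width: 0.939
```

>>> drive_tool([
  [0,0,0,0],
  [0,0,0,0],
  [0,0,0,0],
  [0,0,0,0],
  [0,0,0,0],
  [0,0,0,0],
  [-0.01,0,0,0],
  [-0.03,0,0,0],
  [-0.06,0,0,0],
  [-0.06,0,0,0],
], fingers=0.03)

```text
time: 14.6
tool_pos: [0.4318, 0.3186, 0.1035]
tool_rot: [-0.309, -0.635, -0.31, 0.637]
contact_force: [0.8, -0.3, -1.7]
gripper_width: 0.497
```

Run:
```python
from fit2 import *
s=status.state();M=q2R(s['tool_rot']);print(s['tool_pos'],s['gripper_width'],s['contact_force'],s['joint_pos'],M.round(3))
p=s['tool_pos'];print(shift([p[0],p[1],.45]))
ty=np.degrees(np.arctan2(M[1,1],M[0,1]));print('turn units to rack x',-(np.degrees(r2[2])-ty)/8)
```

```text
[0.4318084  0.31864426 0.10351018] 0.4974899151791392 [ 0.823442   -0.33380165 -1.66913674] [ 0.4960297  -0.01955869  1.93901969  0.00213457  1.22497584  1.1601561 ] [[-0.003  0.787 -0.617]
 [ 0.    -0.617 -0.787]
 [-1.    -0.003  0.002]]
[-0.3465 -0.001   0.0006]
turn units to rack x -4.078827424018554
```

>>> drive_tool([
  [-0.05,0,0,0],
  [-0.1,0,0,-0.5],
  [-0.15,0,0,-1],
  [-0.2,0,0,-1.5],
  [-0.25,0.03,0,-2],
  [-0.3,0.06,0,-2.5],
  [-0.34,0.09,0,-3],
  [-0.345,0.13,0.002,-3.5],
  [-0.345,0.17,0.004,-4.08],
  [-0.345,0.21,0.005,-4.08],
  [-0.345,0.25,0.006,-4.08],
  [-0.345,0.29,0.006,-4.08],
])

```text
time: 15.8
tool_pos: [0.6587, 0.1336, 0.44]
tool_rot: [-0.473, -0.519, -0.478, 0.528]
contact_force: [0.8, -0.2, -3.3]
gripper_width: 0.492
```

Run:
```python
from fit2 import *
s=status.state();M=q2R(s['tool_rot']);print(s['tool_pos'],s['gripper_width'],s['contact_force'],s['joint_pos'],M.round(3))
print(shift([.92,-.085,.47]))
```

```text
[0.65869356 0.13356769 0.43999142] 0.49217950204619365 [ 0.83493706 -0.17702804 -3.34949676] [ 0.09031226  0.13102649  1.21649701 -0.00228842  1.80780468  0.18521908] [[-0.013  0.995 -0.095]
 [-0.003 -0.095 -0.995]
 [-1.    -0.013  0.005]]
[-0.0328  0.2805  0.1928]
```

>>> drive_tool([
  [-0.033,0.05,0.034,0],
  [-0.033,0.09,0.068,0],
  [-0.033,0.13,0.1,0],
  [-0.033,0.17,0.13,0],
  [-0.033,0.21,0.16,0],
  [-0.033,0.25,0.193,0],
  [-0.033,0.28,0.193,0],
  [-0.033,0.28,0.193,0],
])

```text
time: 16.6
tool_pos: [0.9134, -0.0864, 0.4609]
tool_rot: [-0.473, -0.52, -0.477, 0.528]
contact_force: [25.1, -1.7, 50.6]
gripper_width: 0.49
```

>>> drive_tool([
  [-0.1,0.3,0,0],
  [-0.1,0.3,0,0],
])

```text
time: 16.8
tool_pos: [0.9263, -0.0856, 0.4514]
tool_rot: [0.481, 0.527, 0.47, -0.52]
contact_force: [0.6, 0.5, -2.9]
gripper_width: 0.495
```

>>> drive_tool([
  [-0.1,0.3,0,0],
  [-0.1,0.3,0,0],
])

```text
time: 17.0
tool_pos: [0.937, -0.0857, 0.453]
tool_rot: [0.492, 0.536, 0.459, -0.509]
contact_force: [-1.0, 0.9, -2.9]
gripper_width: 0.493
```

>>> drive_tool([
  [-0.1,0.3,0,0],
  [-0.1,0.3,0,0],
])

```text
time: 17.2
tool_pos: [0.9477, -0.087, 0.4495]
tool_rot: [0.501, 0.544, 0.45, -0.501]
contact_force: [0.7, 0.1, -3.1]
gripper_width: 0.495
```

>>> drive_tool([
  [-0.1,0.3,0,0],
  [-0.1,0.3,0,0],
])

```text
time: 17.4
tool_pos: [0.9575, -0.0883, 0.4483]
tool_rot: [0.509, 0.551, 0.441, -0.493]
contact_force: [-0.6, 0.1, -4.1]
gripper_width: 0.492
```

```bash
cat > st.py <<'E'
from fit2 import *
s=status.state();M=q2R(s['tool_rot']);c,si=np.cos(r2[2]),np.sin(r2[2]);Rr=np.array([[c,-si,0],[si,c,0],[0,0,1.]])
m=Rr.T@M; print(s['time'],s['tool_pos'].round(4),s['gripper_width'],s['contact_force'].round(1),s['joint_pos'].round(3));print('in rack axes',m.round(3).tolist(),'tilt',np.degrees(np.arcsin(m[0,0])))
E
python3 st.py
```

```text
17.4 [ 0.9575 -0.0883  0.4483] 0.4920627111185635 [-0.6  0.1 -4.1] [-0.171  0.975  0.056  0.006  1.983 -0.073]
in rack axes [[0.127, 0.992, 0.0], [-0.004, 0.001, -1.0], [-0.992, 0.127, 0.004]] tilt 7.298282697957883
```

>>> drive_tool([
  [-0.05,0.3,0,0],
  [-0.05,0.3,0,0],
])

```text
time: 17.6
tool_pos: [0.9718, -0.09, 0.4382]
tool_rot: [0.517, 0.559, 0.431, -0.484]
contact_force: [-1.2, -0.0, -3.8]
gripper_width: 0.495
```

>>> drive_tool([
  [-0.05,0.3,0,0],
  [-0.05,0.3,0,0],
])

```text
time: 17.8
tool_pos: [0.9846, -0.0914, 0.4299]
tool_rot: [0.525, 0.565, 0.422, -0.476]
contact_force: [-0.4, 0.5, -3.7]
gripper_width: 0.497
```

>>> drive_tool([
  [0,0.3,0,0],
  [0,0.3,0,0],
])

```text
time: 18.0
tool_pos: [1.0017, -0.0933, 0.4142]
tool_rot: [0.533, 0.573, 0.412, -0.467]
contact_force: [-0.0, -0.2, -3.9]
gripper_width: 0.494
```

>>> drive_tool([
  [0,0.3,0,0],
  [0,0.3,0,0],
])

```text
time: 18.2
tool_pos: [1.0169, -0.0949, 0.4005]
tool_rot: [0.54, 0.579, 0.403, -0.458]
contact_force: [-0.5, 0.7, -3.9]
gripper_width: 0.492
```

>>> drive_tool([
  [0,0.3,0,0],
  [0,0.3,0,0],
])

```text
time: 18.4
tool_pos: [1.0303, -0.0963, 0.3924]
tool_rot: [0.548, 0.586, 0.393, -0.448]
contact_force: [1.2, 0.3, -2.9]
gripper_width: 0.493
```

>>> drive_tool([
  [0,0.3,0,0],
  [0,0.3,0,0],
])

```text
time: 18.6
tool_pos: [1.0422, -0.0976, 0.388]
tool_rot: [0.556, 0.593, 0.382, -0.439]
contact_force: [0.3, 0.1, -4.0]
gripper_width: 0.497
```

```bash
python3 st.py
```

```text
18.6 [ 1.0422 -0.0976  0.388 ] 0.49671244685081184 [ 0.3  0.1 -4. ] [-0.17   1.052  0.056  0.021  1.704 -0.069]
in rack axes [[0.325, 0.946, 0.0], [-0.003, 0.001, -1.0], [-0.946, 0.325, 0.004]] tilt 18.942125929051187
```

>>> drive_tool([
  [0,0.3,0,0],
  [0,0.3,0,0],
])

```text
time: 18.8
tool_pos: [1.0527, -0.0987, 0.3869]
tool_rot: [0.564, 0.6, 0.372, -0.429]
contact_force: [-0.6, -0.3, -3.3]
gripper_width: 0.494
```

>>> drive_tool([
  [0,0.3,0,0],
  [0,0.3,0,0],
])

```text
time: 19.0
tool_pos: [1.0618, -0.0996, 0.389]
tool_rot: [0.571, 0.606, 0.361, -0.419]
contact_force: [-1.2, 0.0, -3.1]
gripper_width: 0.493
```

>>> drive_tool([
  [0,0.3,0,0],
  [0,0.3,0,0],
])

```text
time: 19.2
tool_pos: [1.0701, -0.1005, 0.3942]
tool_rot: [0.579, 0.613, 0.35, -0.408]
contact_force: [-0.7, -0.6, -3.3]
gripper_width: 0.493
```

>>> drive_tool([
  [0,0.3,0,0],
  [0,0.3,0,0],
])

```text
time: 19.4
tool_pos: [1.077, -0.1012, 0.4021]
tool_rot: [0.586, 0.619, 0.339, -0.397]
contact_force: [-0.2, 0.2, -4.1]
gripper_width: 0.497
```

>>> drive_tool([
  [0,0.3,0,0],
  [0,0.3,0,0],
])

```text
time: 19.6
tool_pos: [1.0827, -0.1018, 0.4124]
tool_rot: [0.593, 0.625, 0.328, -0.387]
contact_force: [-1.0, -0.3, -3.1]
gripper_width: 0.494
```

>>> drive_tool([
  [0,0.3,0,0],
  [0,0.3,0,0],
])

```text
time: 19.8
tool_pos: [1.0872, -0.1022, 0.4249]
tool_rot: [0.6, 0.631, 0.317, -0.377]
contact_force: [0.2, -0.1, -3.7]
gripper_width: 0.496
```

>>> drive_tool([
  [0,0.3,0,0],
  [0,0.3,0,0],
])

```text
time: 20.0
tool_pos: [1.0906, -0.1025, 0.4397]
tool_rot: [0.606, 0.636, 0.306, -0.366]
contact_force: [-0.3, -0.5, -3.3]
gripper_width: 0.498
```

>>> drive_tool([
  [0,0.3,0,0],
  [0,0.3,0,0],
])

```text
time: 20.2
tool_pos: [1.0929, -0.1028, 0.4563]
tool_rot: [0.613, 0.641, 0.295, -0.356]
contact_force: [0.7, -0.2, -3.5]
gripper_width: 0.494
```

>>> drive_tool([
  [0,0.3,0,0],
  [0,0.3,0,0],
])

```text
time: 20.4
tool_pos: [1.0941, -0.1029, 0.4746]
tool_rot: [0.619, 0.646, 0.284, -0.345]
contact_force: [-0.9, -0.3, -3.7]
gripper_width: 0.494
```

```bash
python3 st.py
```

```text
20.4 [ 1.0941 -0.1029  0.4746] 0.4944307290828283 [-0.9 -0.3 -3.7] [-0.172  1.002  0.056  0.044  1.437 -0.069]
in rack axes [[0.604, 0.797, 0.0], [-0.003, 0.002, -1.0], [-0.797, 0.604, 0.003]] tilt 37.13770272953734
```

>>> drive_tool([
  [0,0.3,0,0],
  [0,0.3,0,0],
])

```text
time: 20.6
tool_pos: [1.0941, -0.1029, 0.4946]
tool_rot: [0.624, 0.651, 0.273, -0.334]
contact_force: [0.2, -0.3, -3.7]
gripper_width: 0.495
```

>>> drive_tool([
  [0,0.3,0,0],
  [0,0.3,0,0],
])

```text
time: 20.8
tool_pos: [1.0931, -0.1027, 0.5159]
tool_rot: [0.63, 0.656, 0.262, -0.324]
contact_force: [0.0, 0.2, -3.2]
gripper_width: 0.491
```

```bash
python3 st.py
python3 - <<'E'
from fit2 import *
r=r2.copy(); r[0]-=.001
print(shift(T(r,(.2,0,.45))),shift(T(r,(-.12,0,.42))))
E
```

```text
20.8 [ 1.0931 -0.1027  0.5159] 0.4912004963792101 [ 0.   0.2 -3.2] [-0.173  0.969  0.056  0.049  1.402 -0.069]
in rack axes [[0.656, 0.754, 0.0], [-0.002, 0.002, -1.0], [-0.754, 0.656, 0.003]] tilt 41.03210250446161
[-0.1336 -0.2541  0.0206] [-0.321  -0.5151  0.0204]
```

>>> drive_tool([
  [-0.01,-0.02,0.002,0],
  [-0.034,-0.055,0.003,0],
  [-0.058,-0.094,0.005,0],
  [-0.083,-0.133,0.007,0],
  [-0.107,-0.172,0.009,0],
  [-0.131,-0.21,0.01,0],
  [-0.155,-0.249,0.012,0],
  [-0.179,-0.288,0.013,0],
  [-0.204,-0.327,0.015,0],
  [-0.228,-0.366,0.017,0],
  [-0.252,-0.404,0.018,0],
  [-0.277,-0.443,0.02,0],
])

```text
time: 22.0
tool_pos: [0.5753, -0.0735, 0.4343]
tool_rot: [0.63, 0.655, 0.262, -0.324]
contact_force: [-0.3, 0.4, -2.0]
gripper_width: 0.496
```

>>> drive_tool([
  [-0.018,-0.03,0,0],
  [-0.035,-0.056,0,0],
  [-0.044,-0.07,0,0],
  [-0.044,-0.07,0,0],
  [-0.044,-0.07,0,0],
])

```text
time: 22.5
tool_pos: [0.496, -0.0663, 0.4224]
tool_rot: [0.63, 0.656, 0.261, -0.324]
contact_force: [0.0, 0.5, -3.1]
gripper_width: 0.499
```

```bash
python3 st.py
python3 - <<'E'
from fit2 import *
c,im=snap('wrist','w4.png'); pickle.dump(c,open('w4.pkl','wb'))
cv2.imwrite('pics/w4b.png',cv2.resize(im,(800,600)))
r=r2.copy(); r[0]-=.001
for q in ((-.075,0,.25),(-.06,0,.17),(-.02,0,.13),(0,0,.09)): print(shift(T(r,q)))
E
```

```text
22.5 [ 0.496  -0.0663  0.4224] 0.4986848169511298 [ 0.   0.5 -3.1] [-0.378 -0.759  2.056  0.198  1.155 -0.299]
in rack axes [[0.657, 0.754, -0.0], [-0.003, 0.003, -1.0], [-0.754, 0.657, 0.004]] tilt 41.08561673656868
[ 0.1581 -0.0803 -0.0003]
[ 0.2283 -0.1215 -0.0006]
[ 0.2848 -0.1176 -0.0008]
[ 0.3281 -0.1288 -0.0009]
```

View pics/w4b.png

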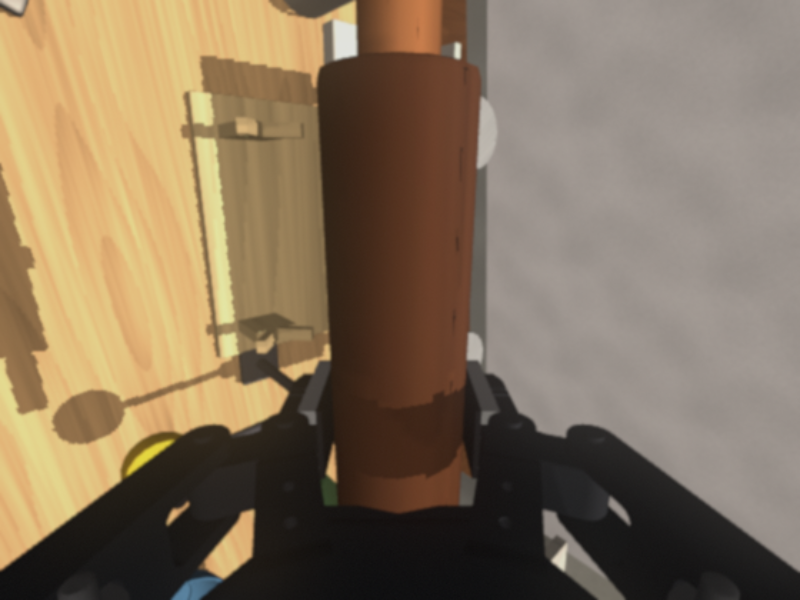

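```bash
cat > chk.py <<'E'
from fit2 import *
c=pickle.load(open('w4.pkl','rb'))
r=r2.copy()
for q in ((-.05,.15,.012),(-.05,.15,0),(-.05,-.15,.012),(-.05,-.15,0),(-.028,.112,.098),(-.028,-.112,.098),(-.15,-.17,.15)): print(q,(proj(c,T(r,q))[0]/.7).round())
s=status.state();M=q2R(s['tool_rot'])
for dx in (-.005,0,.005): print('pin',dx,[(proj(c,s['tool_pos']+M@np.array(v))[0]/.7).round().tolist() for v in ((dx,.022,-.095),(dx,-.022,-.095),(dx-.022,0,-.095),(dx,.011,-.095),(dx,-.011,-.095))])
E
python3 chk.py
python3 - <<'E'
import cv2,numpy as np
i=cv2.imread('pics/w4.png'); d=cv2.imread('pics/w4.png')
cv2.imwrite('pics/c4.png',cv2.resize(i[40:265,110:360],(800,600*0+720))[:600])
E
```

```text
(-0.05, 0.15, 0.012) [186.  91.]
(-0.05, 0.15, 0) [183.  93.]
(-0.05, -0.15, 0.012) [221. 360.]
(-0.05, -0.15, 0) [217. 357.]
(-0.028, 0.112, 0.098) [244. 127.]
(-0.028, -0.112, 0.098) [266. 348.]
(-0.15, -0.17, 0.15) [164. 465.]
pin -0.005 [[483.0, 82.0], [313.0, 82.0], [397.0, 61.0], [440.0, 82.0], [355.0, 82.0]]
pin 0 [[479.0, 85.0], [316.0, 86.0], [397.0, 66.0], [438.0, 85.0], [357.0, 86.0]]
pin 0.005 [[476.0, 89.0], [319.0, 89.0], [398.0, 71.0], [437.0, 89.0], [358.0, 89.0]]
```

View pics/c4.png

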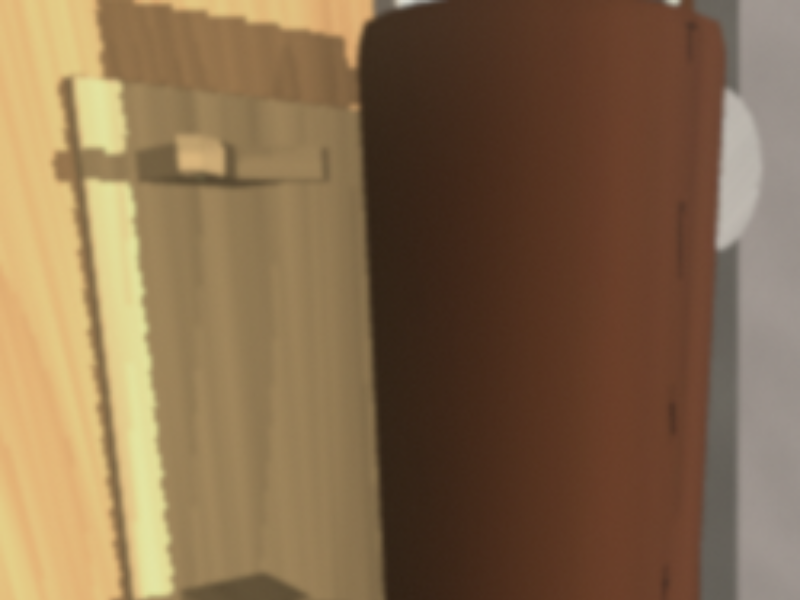

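Run:
```python
from fit2 import *
for q in ((-.09,-.003,.30),(-.075,-.003,.25),(-.06,-.003,.17),(-.022,-.003,.13)): print(q,shift(T(r2,q)))
```

```text
(-0.09, -0.003, 0.3) [ 0.1112 -0.0581  0.0028]
(-0.075, -0.003, 0.25) [ 0.1588 -0.0796  0.0026]
(-0.06, -0.003, 0.17) [ 0.229  -0.1208  0.0023]
(-0.022, -0.003, 0.13) [ 0.2841 -0.1184  0.0021]
```

>>> drive_tool([
  [0.02,-0.01,0.002,0],
  [0.05,-0.025,0.002,0],
  [0.085,-0.044,0.0025,0],
  [0.111,-0.058,0.0025,0],
  [0.14,-0.071,0.0025,0],
  [0.17,-0.086,0.0025,0],
  [0.2,-0.104,0.0025,0],
  [0.229,-0.121,0.002,0],
  [0.25,-0.12,0.002,0],
  [0.27,-0.119,0.002,0],
  [0.284,-0.118,0.002,0],
  [0.284,-0.118,0.002,0],
])

```text
time: 23.75
tool_pos: [0.5926, -0.0781, 0.1266]
tool_rot: [0.629, 0.655, 0.264, -0.325]
contact_force: [0.0, 0.0, -3.4]
gripper_width: 0.492
```

```bash
python3 st.py
python3 - <<'E'
from fit2 import *
for q in ((-.012,-.003,.108),(-.002,-.003,.09),(-.001,-.003,.0865),(-.001,-.003,.083)): print(q,shift(T(r2,q)))
c,im=snap('wrist','w5.png'); c2,im2=snap('side','d5.png');pickle.dump(c,open('w5.pkl','wb'))
cv2.imwrite('pics/c5.png',np.hstack([cv2.resize(im2[150:270,200:330],(400,369)),np.vstack([cv2.resize(im,(400,300)),np.zeros((69,400,3),np.uint8)])]))
E
```

```text
23.75 [ 0.5926 -0.0781  0.1266] 0.49240584319445496 [ 0.   0.  -3.4] [-0.319 -0.247  2.218  0.308  0.493 -0.447]
in rack axes [[0.652, 0.758, 0.001], [-0.001, 0.002, -1.0], [-0.758, 0.652, 0.002]] tilt 40.66926572451512
(-0.012, -0.003, 0.108) [ 0.0208 -0.0044  0.0007]
(-0.002, -0.003, 0.09) [ 0.0409 -0.0085  0.0006]
(-0.001, -0.003, 0.0865) [ 0.0442 -0.0101  0.0006]
(-0.001, -0.003, 0.083) [ 0.0469 -0.0123  0.0006]
```

View pics/c5.png

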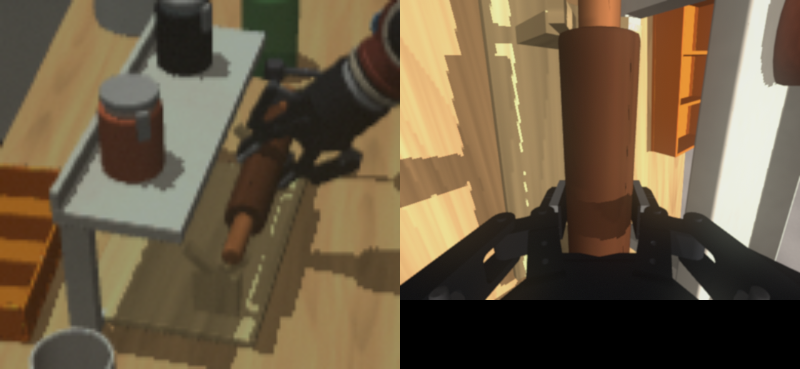

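Run:
```python
from fit2 import *
s=status.state();M=q2R(s['tool_rot'])
for dz in (0,-.004,-.008): print(dz,[proj(b,s['tool_pos']+M@np.array([.002,0,dz-l]))[0].round(1).tolist() for l in (.155,.095)], [(proj(pickle.load(open('w5.pkl','rb')),s['tool_pos']+M@np.array([x,0,dz-.095]))[0]/.7).round(0).tolist() for x in (-.02,.002)])
c=pickle.load(open('w5.pkl','rb'))
print('saddle b',(proj(c,[T(r2,(-.028,.105,.098)),T(r2,(-.028,.119,.098)),T(r2,(-.028,.105,.06)),T(r2,(-.05,.119,.06))])/.7).round().tolist())
w=cv2.imread('pics/w5.png');d=cv2.imread('pics/d5.png')
cv2.imwrite('pics/c6.png',np.hstack([cv2.resize(w[0:80,150:350],(750,300),interpolation=2)[:, :400],cv2.resize(d[180:255,245:345],(400,300),interpolation=2)]))
```

```text
0 [[275.3, 232.7], [279.6, 220.5]] [[403.0, 67.0], [403.0, 86.0]]
-0.004 [[275.0, 233.5], [279.3, 221.3]] [[403.0, 47.0], [403.0, 70.0]]
-0.008 [[274.7, 234.4], [279.0, 222.1]] [[404.0, 26.0], [403.0, 53.0]]
saddle b [[322.0, 51.0], [319.0, -3.0], [267.0, 72.0], [199.0, 14.0]]
```

View pics/c6.png

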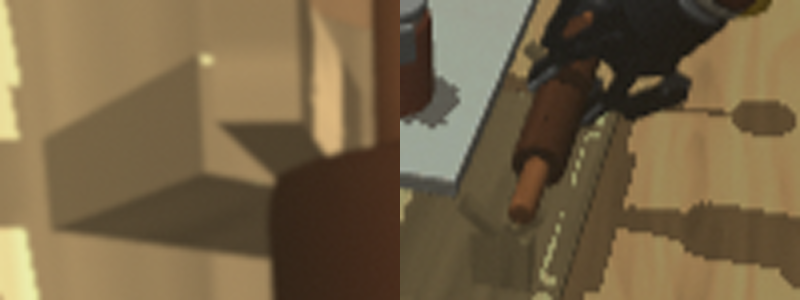

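Run:
```python
from fit2 import *
c=pickle.load(open('w5.pkl','rb'))
for y in (.105,.119):
  for q in ((-.028,y,.098),(-.034,y,.098),(-.04,y,.098),(-.045,y,.098),(-.05,y,.098),(-.04,y,.012),(0,y,.069)): print(q,(proj(c,T(r2,q))[0]/.7).round().tolist())
print('obs corners: inner (291.6,66.7) outer (288.6,22.9) lower inner (%.0f,%.0f) inner mid (%.0f,%.0f)'%((150+52/3.75)/.7,228/3.75/.7,(150+270/3.75)/.7,255/3.75/.7))
```

```text
(-0.028, 0.105, 0.098) [322.0, 51.0]
(-0.034, 0.105, 0.098) [304.0, 48.0]
(-0.04, 0.105, 0.098) [285.0, 44.0]
(-0.045, 0.105, 0.098) [268.0, 41.0]
(-0.05, 0.105, 0.098) [251.0, 37.0]
(-0.04, 0.105, 0.012) [193.0, 87.0]
(0, 0.105, 0.069) [345.0, 79.0]
(-0.028, 0.119, 0.098) [319.0, -3.0]
(-0.034, 0.119, 0.098) [301.0, -8.0]
(-0.04, 0.119, 0.098) [281.0, -14.0]
(-0.045, 0.119, 0.098) [264.0, -19.0]
(-0.05, 0.119, 0.098) [245.0, -24.0]
(-0.04, 0.119, 0.012) [188.0, 50.0]
(0, 0.119, 0.069) [344.0, 38.0]
obs corners: inner (291.6,66.7) outer (288.6,22.9) lower inner (234,87) inner mid (317,97)
```

Saddle b looks up to 5 mm nearer −y than my fit says, so I'll shift the pin 3 mm that way. That keeps clearance at both ends in either case.

>>> drive_tool([
  [0.004,-0.001,0.003,0],
  [0.01,-0.002,0.003,0],
  [0.016,-0.003,0.003,0],
  [0.021,-0.0045,0.003,0],
  [0.026,-0.006,0.003,0],
  [0.03,-0.007,0.003,0],
  [0.034,-0.008,0.003,0],
  [0.037,-0.008,0.003,0],
  [0.037,-0.008,0.003,0],
])

```text
time: 24.75
tool_pos: [0.6101, -0.0832, 0.0956]
tool_rot: [0.63, 0.655, 0.263, -0.325]
contact_force: [0.3, 0.1, -4.5]
gripper_width: 0.49
```

```bash
python3 st.py
python3 - <<'E'
from fit2 import *
s=status.state();c,si=np.cos(r2[2]),np.sin(r2[2]);d=s['tool_pos']-[r2[0],r2[1],0];print('rack',c*d[0]+si*d[1],-si*d[0]+c*d[1],d[2])
for q in ((-.001,-.005,.0865),(-.001,-.005,.083)): print(q,shift(T(r2,q)))
E
```

```text
24.75 [ 0.6101 -0.0832  0.0956] 0.4898354893251723 [ 0.3  0.1 -4.5] [-0.318 -0.139  2.189  0.361  0.414 -0.505]
in rack axes [[0.655, 0.756, 0.0], [-0.002, 0.002, -1.0], [-0.756, 0.655, 0.003]] tilt 40.88649842140789
rack -0.004315122304317937 -0.0057028294040879415 0.09562874424738609
(-0.001, -0.005, 0.0865) [ 0.0091 -0.0035 -0.0007]
(-0.001, -0.005, 0.083) [ 0.0117 -0.0058 -0.0007]
```

Contact-free so far. I'll go down in small steps and watch the force.

>>> drive_tool([
  [0.002,-0.001,0,0],
  [0.004,-0.0015,0,0],
  [0.006,-0.0025,0,0],
  [0.006,-0.0025,0,0],
])

```text
time: 25.15
tool_pos: [0.6123, -0.0835, 0.09]
tool_rot: [0.63, 0.656, 0.262, -0.324]
contact_force: [0.5, -0.0, -3.7]
gripper_width: 0.496
```

>>> drive_tool([
  [0.001,-0.0005,0,0],
  [0.002,-0.001,0,0],
  [0.002,-0.001,0,0],
])

```text
time: 25.45
tool_pos: [0.6133, -0.0837, 0.0886]
tool_rot: [0.63, 0.656, 0.262, -0.324]
contact_force: [1.3, 0.2, -2.0]
gripper_width: 0.493
```

```bash
cat > rk.py <<'E'
from fit2 import *
s=status.state();c,si=np.cos(r2[2]),np.sin(r2[2]);Q=np.array([[c,si,0],[-si,c,0],[0,0,1]])
print('rack',(Q@(s['tool_pos']-[r2[0],r2[1],0])).round(4),'F',(Q@s['contact_force']).round(1),'tau',(Q@s['ft_torque']).round(2))
E
python3 rk.py
```

```text
rack [-0.0011 -0.0059  0.0886] F [ 1.3  0.4 -2. ] tau [ 0.38  0.36 -0.07]
```

>>> drive_tool([
  [0.001,0,0,0],
  [0.002,0,0,0],
  [0.002,0,0,0],
])

```text
time: 25.75
tool_pos: [0.6147, -0.0838, 0.0871]
tool_rot: [0.63, 0.656, 0.262, -0.324]
contact_force: [1.7, 0.2, 0.7]
gripper_width: 0.493
```

```bash
python3 rk.py
```

```text
rack [ 0.0003 -0.0059  0.0871] F [1.6 0.4 0.7] tau [ 0.47  0.1  -0.17]
```

>>> drive_tool([
  [0.001,-0.001,0,0],
  [0.0015,-0.0013,0,0],
  [0.0015,-0.0013,0,0],
])

```text
time: 26.05
tool_pos: [0.6154, -0.0839, 0.0863]
tool_rot: [0.63, 0.656, 0.261, -0.323]
contact_force: [0.7, 2.9, 5.1]
gripper_width: 0.499
```

```bash
python3 rk.py;  python3 - <<'E'
from fit2 import *
c,im=snap('wrist','w7.png'); c2,im2=snap('side','d7.png'); pickle.dump(c,open('w7.pkl','wb'))
cv2.imwrite('pics/c7.png',np.hstack([cv2.resize(im,(440,330)),cv2.resize(im2[185:255,245:321],(358,330),interpolation=2)]))
E
```

```text
rack [ 0.0011 -0.0059  0.0863] F [0.4 3.  5.1] tau [ 0.6  -0.14 -0.13]
```

View pics/c7.png

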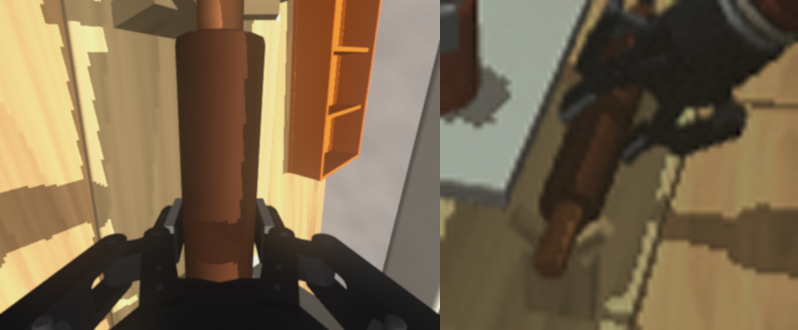

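The pin is bearing on both slopes (Fz about 8 N net, Fx near 0) with little change in moment, and the side view shows a handle in the notch. I'll release it and back out along the tool axis.

>>> drive_tool([
  [0,0,0,0],
  [0,0,0,0],
  [0,0,0,0],
  [0,0,0,0],
  [0,0,0,0],
  [-0.01,0,0,0],
  [-0.03,0,0,0],
  [-0.06,0,0,0],
  [-0.1,0,0,0],
  [-0.14,0,0,0],
  [-0.18,0,0,0],
  [-0.18,0,0,0],
], fingers=0.058)

```text
time: 27.35
tool_pos: [0.4974, -0.0728, 0.229]
tool_rot: [0.633, 0.656, 0.257, -0.321]
contact_force: [1.1, -0.4, 1.9]
gripper_width: 0.678
```

```bash
python3 rk.py;  python3 - <<'E'
from fit2 import *
c,im=snap('wrist','w8.png'); c2,im2=snap('side','d8.png'); c3,im3=snap('scene','s8.png'); pickle.dump(c,open('w8.pkl','wb'))
cv2.imwrite('pics/c8.png',np.hstack([cv2.resize(im,(440,330)),cv2.resize(im2[185:255,245:321],(358,330),interpolation=2)]))
E
```

```text
rack [-0.1175 -0.0061  0.229 ] F [ 1.2 -0.3  1.9] tau [0.04 0.27 0.03]
```

View pics/c8.png

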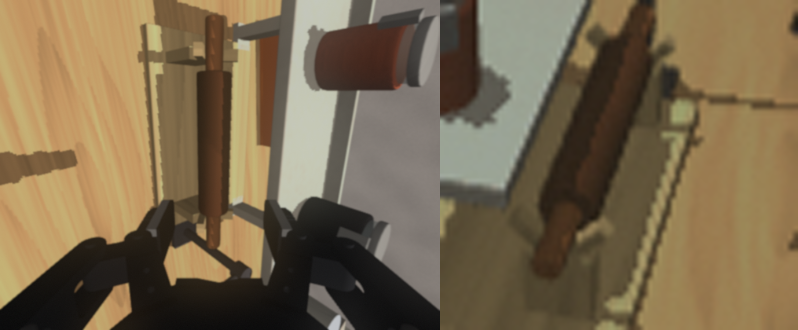

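Run:
```python
from fit2 import *
c=pickle.load(open('w8.pkl','rb')); k=560/440
q=[(0,.155,.085),(0,.095,.085),(0,-.095,.085),(0,-.155,.085)]
print('w pred',(proj(c,[T(r2,x) for x in q])/k).round(1).tolist())
print('d pred',[[round(440+(u-245)/.2123),round((v-185)/.2123)] for u,v in proj(b,[T(r2,x) for x in q])])
w=cv2.imread('pics/w8.png');s=cv2.imread('pics/s8.png')
cv2.imwrite('pics/c9.png',np.hstack([cv2.resize(w[0:330,170:340],(309,600),interpolation=2),cv2.resize(s[130:330,210:370],(480,600))]))
```

```text
w pred [[212.4, 13.5], [212.6, 69.3], [213.1, 208.4], [213.2, 243.4]]
d pred [[551, 270], [572, 212], [628, 55], [644, 13]]
```

Run:
```python
from fit2 import *
def y(i):
    h=cv2.cvtColor(i,cv2.COLOR_BGR2HSV)[150:300,150:300]; m=cv2.inRange(h,(25,190,110),(33,255,255)); v,u=np.nonzero(m); return len(u),u.mean()+150,v.mean()+150
for f in('s1','s2','s8'): print(f,y(cv2.imread(f'pics/{f}.png')))
g=ray(a,y(cv2.imread('pics/s8.png'))[1:],.15);H=T(r2,(0,-.17,0));d=(g-H)[:2];print(np.hypot(*d),np.arctan2(d[1],d[0])-r2[2]-np.pi/2+ (0))
s1,s8=cv2.imread('pics/s1.png'),cv2.imread('pics/s8.png');df=cv2.absdiff(s1,s8).max(2)
for n,(u,v) in dict(pink=(330,203),dark=(281,245),mug=(366,208),bowl=(139,301),carafe=(194,330),tin=(378,172),cutter=(353,160)).items(): print(n,df[v-8:v+8,u-8:u+8].mean().round(1))
```

```text
s1 (0, np.float64(nan), np.float64(nan))
s2 (0, np.float64(nan), np.float64(nan))
s8 (0, np.float64(nan), np.float64(nan))
nan nan
pink 5.2
dark 4.6
mug 4.4
bowl 4.9
carafe 3.9
tin 5.4
cutter 5.8<stdin>:3: RuntimeWarning: Mean of empty slice.
  ret = ret.dtype.type(ret / rcount)
```

Run:
```python
from fit2 import *
for f in('s1','s2','s8'):
    i=cv2.imread(f'pics/{f}.png').astype(int); m=(i[...,0]<70)&(i[...,1]>120)&(i[...,2]>130); m[:180]=0;m[300:]=0;m[:,320:]=0
    v,u=np.nonzero(m); print(f,len(u),u.mean(),v.mean())
    g=ray(a,(u.mean(),v.mean()),.15);d=(g-T(r2,(0,-.17,0)))[:2];print(np.hypot(*d),np.arctan2(d[1],d[0])-r2[2]-np.pi/2)
s=status.state();print(s['time'],s['contact_force'])
```

```text
s1 175 267.0571428571429 218.96571428571428
0.14826414695250728 0.3087945552400604
s2 195 208.58461538461538 228.0974358974359
0.14756521997025882 1.6390764657995596
s8 186 208.98924731182797 228.18279569892474
0.14638370519291263 1.634928117601946
27.5 [ 0.35658672  0.98242585 -1.14610205]
```

The lamp is still at about 1.6 rad, the bystanders haven't moved, and the gripper is clear of everything, so I'm handing in.

```bash
python3 -c "
from plant import manip; print(manip.job_done())"
```

```text
the job is handed in; nothing more can be done
None
```

The lamp is swung out to the front and the rolling pin lies in both saddles. I handed the job in at about 27.5 s; it gives no verdict.

- **Lamp:** I gripped it by its stub and swung it from about 0.33 rad. The last scene image puts it at about 1.63 rad.
- **Tilting:** moves can only turn the tool about its own axis, so I got the tilt by repeatedly commanding past the arm's reach. With the pin held, that gave about 41°, enough to pass under the ledge edge.
- **Pin:** I lowered it in millimetre steps until both slopes carried it, then released it and backed out.
- **Pin check:** the handle and barrel ends were within about 1 to 4 pixels of where the ideal seat would put them. The one exception is the near barrel end in the wrist view, about 14 pixels off, which I read only roughly.
- **Bystanders:** image differences from the start show none of them moved.
- **Gripper:** it was clear of everything at the end.

Three checks disagreed or were missed:
- A close wrist view put saddle b about 5 mm or more off along the rack's y from my fitted rack pose. I shifted the pin about 3 mm to keep clearance at both ends, and it went in with only a few newtons of force.
- The wrist force read about 50 N for a moment when the arm reached its limit in free air, under the 120 N limit.
- My last enlarged picture was refused because I had reached the 12-picture limit, so the final lamp and bystander checks are numerical only.

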